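# Sort tagged sample cassettes into reader and reject nest

### The arm

A 6-joint arm with a two-finger parallel gripper is mounted at the origin on the work surface. World frame = base frame: x ahead of the robot, y to its left, z up, the work surface at z = 0. Lengths are in m, angles in rad, forces in N, time in s.
With the tool pointing down it reaches from about 0.3 to 0.775 m from the base axis. Payload 14.6 kg.
Tool frame: the origin (TCP) lies midway between the tips of the shut fingers; the grasp point (between the pads) lies 19 mm behind it; z points along the fingers, y is the line along which they close (so a half turn about z gives the same grasp; the last joint's range is limited). The gripper opens to 94 mm and grips with 3 to 60 N. Pads are 16 mm wide; open, the fingers measure 119 mm over their backs; the gripper's body (75 mm by 177 mm) begins 78 mm behind the grasp point.
Start: joints at [1.083, 0.3, 1.521, -0, 1.321, -0.067], TCP at [0.225, 0.502, 0.205] pointing down, gripper open.
Joint ranges: [-3.03, 3.03], [-0.79, 2.21], [0.23, 2.52], [-1.04, 4.18], [0, 3.07], [-2.55, 2.55]. Speed limits (rad/s): [2.22, 2.22, 2.57, 3.14, 3.14, 3.14].

### API

Orientations are given as [roll, pitch, yaw] about the fixed x, y, z axes, in that order (R = Rz(yaw) Ry(pitch) Rx(roll)).
In Python, from station import telemetry, optics, ctrl gives the robot as it stands.
- The arm moves only by the tool carry_out, never from a script. Its argument "plan" is a list that holds one entry, the list of rows, each a list of 7 numbers: the shift along the tool's x, y, z in mm, then the turn, a rotation vector about the tool's x, y, z in rad, then the finger opening in mm, from 0 to 94. A call has 1 to 20 rows; each row shifts and turns the commanded pose from where the row before left it, along the tool's axes as they then stand; what a row does not reach is not made up. A row lasts 1/12 s, in which the tool goes at most 41.7 mm and 7.16 degrees, less where a joint would pass 70% of its speed; a pose out of reach is approached as far as the arm can. A call with a gripper value outside its range is refused whole. The fingers move at their own pace and stop on an object; "squeeze" is the grip in N (left out, the last holds). Time passes only in rows, so rows that do not move let the fingers close. It gives the time, the measured TCP pose, the force, the opening and the grip force at its end, in the units of the state.
- telemetry.get_obs(): the state, without advancing time (a new reading comes with each control period).
- optics.camera(name): name is "scene" or "top"; returns a dict with "pixels" (384x512x3 uint8, red, green, blue), "intrinsics" (3x3 intrinsics, pixels), "origin" and "rotation" of the camera in the world. Camera axes: x right, y down, z forward; pixel columns grow to the right and rows downward; lengths in m; the calibration is good to about 2 mm. A picture is of the moment at which its call begins. There is no depth.
- ctrl.hand_in(): hands the job in; it is judged then, once.
The state is a dict: "time_s": time; "qpos": joint angles; "joint_vel": joint speeds; "tau": joint torques, N m; "ee_pos": TCP position; "eef_rot": TCP orientation; "force": force on the tool from outside, world axes, zero at the start; "moment": the same for the moment, N m; "grip_width": finger opening in m; "grip_force": force on a finger pad.
Only numpy, scipy, OpenCV 4.12 (cv2) and the standard library are available. Lean on these libraries where they do the work, as an engineer would, in place of code of your own. Each camera call takes 0.05 s, during which the arm holds its last target. There are 200 camera calls.

### The job

Take the cassette with the round disc tag out of the sloping rack, lay it in the reader's channel and push it in under the hood until its end presses the reader's spring contact fully in for a moment; leave it lying flat there with its end still under the hood. Put the cassette with the bar-shaped tag flat in the reject nest, in either order; set both down gently, without dropping or forcing them. Leave the untagged cassette in the rack, and everything else, where it stands.

Things in the scene. Friction and masses are not known exactly. Their poses are not given: they have to be found in the camera images.
- cassette_disc: white sample cassette, 64 (x, length) x 36 (y, width) x 22 (z) mm, about 50 g; origin at the centre of its underside, z out of its top. It starts lying on the rack's slope, x pointing up the slope. Told by a black round disc on its top, 22 across, 3 high, in the middle.
- cassette_bar: white sample cassette, 64 (x, length) x 36 (y, width) x 22 (z) mm, about 50 g; origin at the centre of its underside, z out of its top. It starts lying on the rack's slope, x pointing up the slope. Told by a black bar across its top, 8 (x) x 32 (y), 3 high, in the middle.
- cassette_blank: white sample cassette, 64 (x, length) x 36 (y, width) x 22 (z) mm, about 50 g; origin at the centre of its underside, z out of its top. It starts lying on the rack's slope, x pointing up the slope. No tag on its top. Stays in the rack.
- rack: fixed rack, base 110 (x) x 276 (y); origin at the centre of its underside. Its plate slopes 30 degrees, rising to +x, and is 45 above the table at the origin. Three cassettes lie on it at y = -78, 0, 78, centres of undersides at x = -12.3, z = 37.9, lower ends on a ledge 10 high. Come in square to the slope: the lamp bar blocks a gripper coming straight down.
- lamp_bar (a point): middle of the lamp bar above the rack's cassettes, at the rack's x = 10, z = 119: 16 (x) x 276 (y) x 14. Arms lead back from its ends, at y = +-133, to posts at x = 34 to 46.
- reader: fixed reader (the pass nest) with a grey hood; origin under its channel, on the table, x along the channel to the hood. Base x -70 to 120, 62 wide. Floor 6 above the table, 42 wide between rails (x -60 to 70, 6 high, 8 thick), open at -x. A cassette just touching the contact has its centre at x = 8; with the contact fully in, at 14.
- hood (a point): middle of the front edge of the reader's hood, on top: reader's x = 32, z = 40. Hood 62 wide, x 32 to 70, underside 34 above the table; behind it a housing, x 70 to 120, 46 high.
- contact_face (a point): middle of the copper contact's face inside the reader's hood, looking to the reader's -x; face 32 wide, 20 high; at the reader's x = 40, z = 17 when out
- contact (a joint): travel of the spring contact: 0 out, 0.006 m fully in (towards the reader's +x); it takes about 2 N to start and 5.5 N fully in, and comes back slowly by itself
- reject_nest: fixed open nest without a hood; origin at the centre of its underside, x along it. Base 100 x 62; floor 6 above the table, 42 wide between side rails 6 high above the floor and 8 thick, 78 long between two end walls 12 high above the floor
- dish: shallow clear dish, 72 across, 16 high; bystander; origin at the centre of its underside
- jar: amber glass jar with cap, 48 across, 70 high; bystander; origin at the centre of its underside
- vial: small glass vial, 26 across, 45 high; bystander; origin at the centre of its underside
- marker: blue marker pen lying flat, 130 long, 14 thick; origin at its middle, x along it; bystander
- beaker: glass beaker, 56 across, 70 high; bystander; origin at the centre of its underside
- swab_box: cardboard box, 70 (x) x 110 (y) x 50; bystander; origin at the centre of its underside
Not all that is in view belongs to the job. Leave any blue or orange look-alike of the reject_nest alone. What is shaped like the cassette_blank but blue is not meant.

How it is judged:
By the outcome, as a careful person would: the job done as asked, in the order asked, and still so for the second after the job is handed in, with the robot touching nothing.
It also fails if it takes over 72 s, if anything falls off the work surface, if the arm or the gripper's body presses on something with over 40 N, if the wrist force passes 120 N, or if a joint passes its speed limit or range.

## Working session

There is one attempt and no reset: what is moved stays moved. The work goes in short steps, Python scripts to look and compute and a tool call to move; the robot and the scene stay as the last step left them, time stands still between calls to the robot, and variables do not carry over. Pictures are saved under pics/ and viewed, at most 10 in all, crops included, and the job is handed in when it is done.

Besides the shell and the picture viewer there is one more tool, called after ">>>" as name([rows], argument=value, ...), one row to a line, values as JSON. carry_out: Moves the arm, as the interface text tells. Its arguments: {"type":"object","properties":{"plan":{"type":"array","items":{"type":"array","items":{"type":"array","items":{"type":"number"}}}},"squeeze":{"type":"number"}},"required":["plan"]}

```bash
mkdir -p pics; ls; python3 - <<'E'
from station import telemetry, optics
import cv2,numpy as np
print(telemetry.get_obs())
for n in("scene","top"):
    c=optics.camera(n);cv2.imwrite(f"pics/{n}0.png",cv2.resize(c["pixels"][:,:,::-1],(800,600),interpolation=cv2.INTER_CUBIC))
    print(n,c["intrinsics"],c["origin"],c["rotation"])
    np.savez(f"{n}.npz",**{k:np.array(v) for k,v in c.items()})
E
```

```text
pics
{'time_s': 0.0, 'qpos': array([ 1.08342177e+00,  3.00482431e-01,  1.52159382e+00,  1.28493074e-05,
        1.32069840e+00, -6.65676979e-02]), 'joint_vel': array([-8.09782456e-04, -6.98748968e-05,  1.03079618e-03,  6.79173562e-04,
       -1.40307101e-03, -1.15687605e-03]), 'tau': array([ 2.81815737e-04, -5.31819785e+01, -3.52731335e+01,  7.08423019e-02,
        2.45099701e-02, -3.76970365e-05]), 'ee_pos': array([0.22453094, 0.50178786, 0.20487473]), 'eef_rot': array([-3.14041410e+00, -9.10433267e-05,  2.72078256e+00]), 'force': array([-0.36262394, -0.49783246, -0.60039868]), 'moment': array([ 0.00449309, -0.03871115,  0.05993524]), 'grip_force': 0.0, 'grip_width': 0.09379000334189887}
scene [[379.17837866   0.         258.394404  ]
 [  0.         379.17837866 193.58796236]
 [  0.           0.           1.        ]] [1.06770072 0.46639783 0.73089305] [-2.33992582  0.01140152  2.29175856]
top [[384.05439445   0.         252.71257148]
 [  0.         384.05439445 188.29292698]
 [  0.           0.           1.        ]] [0.49812818 0.01111368 1.1202082 ] [-3.07867389  0.02927233 -1.56960786]
```

View pics/scene0.png

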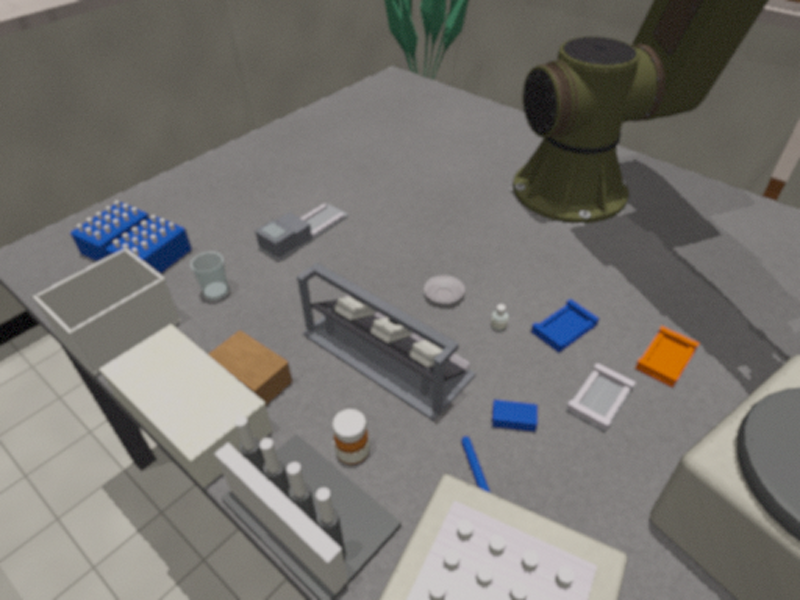

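View pics/top0.png

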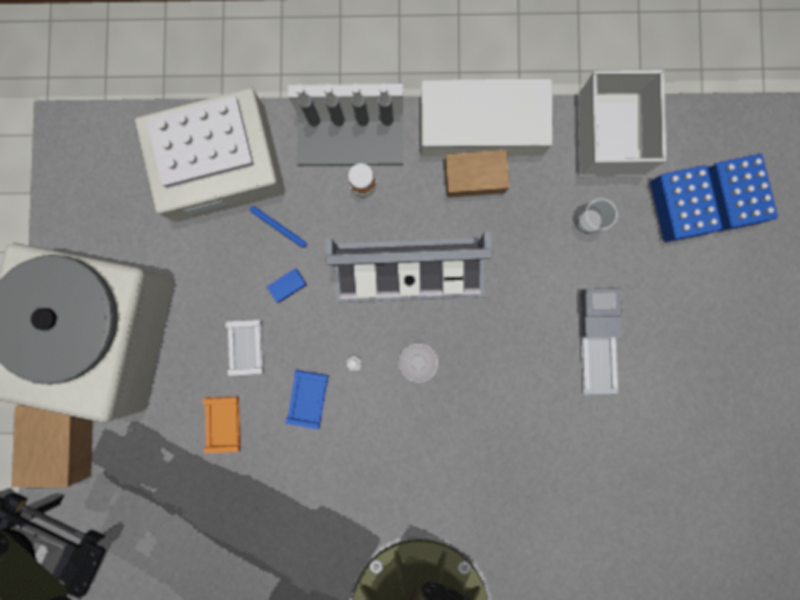

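The pictures show the rack in the middle with, from left to right in the top view, blank (+y), disc in the middle (409,280) and bar (453,278). The white reject nest is at (245,347), and the reader is at right (600,345) with its hood towards +x. Next I'll enlarge these parts.

```bash
python3 - <<'E'
import cv2,numpy as np
p=np.load("top.npz")["pixels"][:,:,::-1]
def crop(x,y,w,h,s):
    im=cv2.resize(p[y:y+h,x:x+w],None,fx=s,fy=s,interpolation=cv2.INTER_CUBIC)
    for i in range(0,w,10): cv2.line(im,(int((i+.5)*s),0),(int((i+.5)*s),6),(0,0,255),1);cv2.putText(im,str(x+i),(int(i*s),16),0,.35,(0,255,255),1)
    for i in range(0,h,10): cv2.line(im,(0,int((i+.5)*s)),(6,int((i+.5)*s)),(0,0,255),1);cv2.putText(im,str(y+i),(8,int((i+.5)*s)),0,.35,(0,255,255),1)
    return im
a=crop(200,145,122,52,6.5)
b=crop(365,180,40,76,5);c=crop(138,198,36,48,5)
out=np.zeros((600,800,3),np.uint8)
cv2.imwrite("pics/rack.png",a)
d=np.zeros((380,800,3),np.uint8);d[:b.shape[0],:b.shape[1]]=b;d[:c.shape[0],300:300+c.shape[1]]=c
a=cv2.resize(a,(800,341));cv2.imwrite("pics/crops.png",np.vstack([a[:220*341//341],d])[:600] if 0 else np.vstack([cv2.resize(a,(515,220)).repeat(1,0) if 0 else np.pad(cv2.resize(a,(515,220)),((0,0),(0,285),(0,0))),d]))
E
```

```text
(no output)
```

View pics/rack.png

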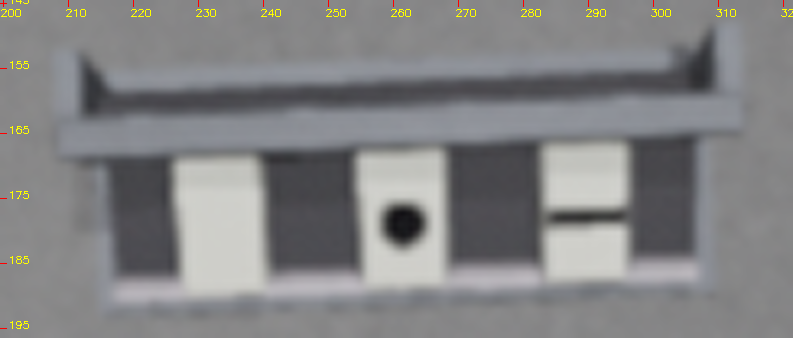

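View pics/crops.png

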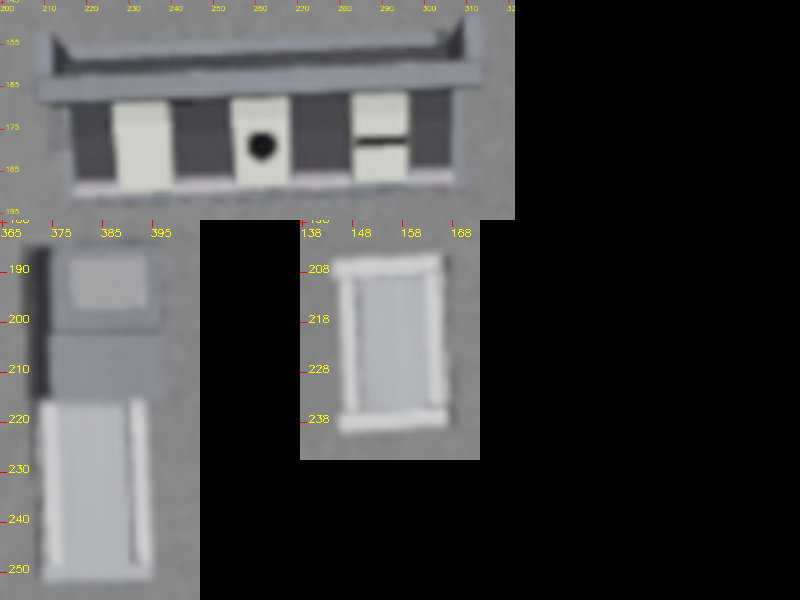

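The crops give me enough: the disc tag is at original px (261.6,179.0) and the bar tag at (289.7,178.0). The reader corners, hood edge and nest corners are also readable. I'll fit the poses now.

```bash
cat > h.py <<'E'
import numpy as np
from scipy.spatial.transform import Rotation as Ro
from scipy.optimize import least_squares
def cam(n):
    c=np.load(n+".npz");return c["intrinsics"],c["origin"],Ro.from_euler("xyz",c["rotation"]).as_matrix()
def proj(P,c):
    K,o,R=c;q=(np.atleast_2d(P)-o)@R@K.T;return q[:,:2]/q[:,2:]
def world(p,P): # p x,y,yaw ; P in mm
    P=np.array(P)/1e3;c,s=np.cos(p[2]),np.sin(p[2])
    return np.c_[P[:,0]*c-P[:,1]*s+p[0],P[:,0]*s+P[:,1]*c+p[1],P[:,2]]
def fit(P,px,c,p0,f=lambda p:0):
    r=least_squares(lambda p:np.r_[(proj(world(p,P),c)-px).ravel(),f(p)],p0);return r.x,r.fun
E
python3 - <<'E'
from h import *
T=cam("top")
def px(l,u0,v0,s,du=0,dv=0): l=np.array(l,float);return np.c_[u0+(l[:,0]-du)/s,v0+(l[:,1]-dv)/s]+.5/s-.5
np.set_printoptions(precision=4,suppress=True)
ra=px([(403,224),(586,217),(57,140),(742,113)],200,145,6.5)
P=[(-24.8,0,59.55),(-24.8,-78,59.55),(10,138,126),(10,-138,126)]
r,e=fit(P,ra,T,[.6,0,0]);print("rack",r,e)
R,e=fit([(32,31,40),(32,-31,40),(-70,31,6),(-70,-31,6),(120,31,46),(120,-31,46)],px([(50,399),(163,399),(43,581),(152,580),(50,247),(162,247)],365,180,5,0,220),T,[.5,-.3,0]);print("reader",R,e)
N,e=fit([(50,31,18),(50,-31,18),(-50,31,18),(-50,-31,18)],px([(332,261),(440,253),(339,432),(447,427)],138,198,5,300,220),T,[.5,.3,0]);print("nest",N,e)
S=cam("scene")
import cv2
im=np.load("scene.npz")["pixels"][:,:,::-1];im=cv2.resize(im[125:280,145:425],None,fx=2.85,fy=2.85,interpolation=cv2.INTER_CUBIC)
for p,Q in((r,P[2:]+[(-24.8,0,59.55),(-24.8,-78,59.55)]),(R,[(32,31,40),(32,-31,40),(-60,31,12),(-60,-31,12),(120,31,46),(120,-31,46)]),(N,[(50,31,18),(50,-31,18),(-50,31,18),(-50,-31,18)])):
    for q in proj(world(p,Q),S): cv2.circle(im,tuple(int(v) for v in ((q+.5-[145,125])*2.85)),2,(0,0,255),-1)
cv2.imwrite("pics/chk.png",im)
E
```

```text
rack [0.6146 0.0188 0.0384] [-0.0398  0.2741  0.0002  0.2338 -0.2625 -0.162   0.2948 -0.3213  0.    ]
reader [ 0.4567 -0.329   0.0186] [ 0.3845  0.8156  0.3043  0.4327 -0.3096  0.1496 -0.1585  0.0332 -0.1821
 -0.4996 -0.0546 -0.9345  0.    ]
nest [0.4698 0.3237 0.0593] [ 0.1448 -0.3027 -0.1914  0.0392  0.1282  0.2385 -0.0817  0.0229  0.    ]
```

View pics/chk.png

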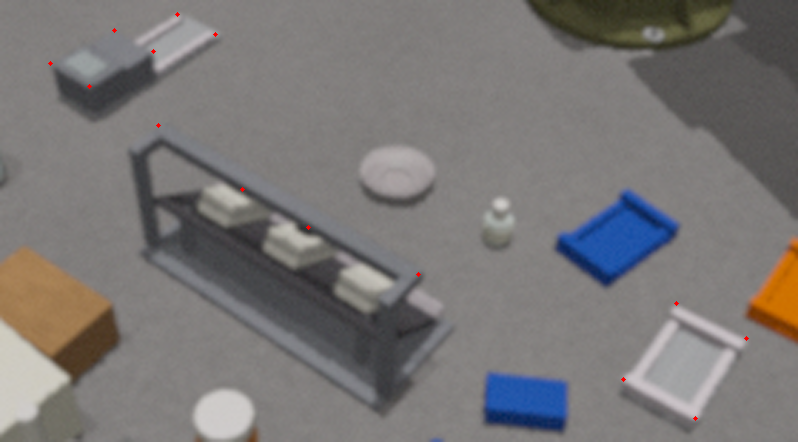

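```bash
cat >> h.py <<'E'
RACK=np.array([.6146,.0188,.0384]);READ=np.array([.4567,-.329,.0186]);NEST=np.array([.4698,.3237,.0593])
def Rt(yaw,tilt=0): # tool x towards -x of the frame, tilt = slope
    return (Ro.from_euler("z",yaw)*Ro.from_euler("y",-tilt)*Ro.from_euler("x",np.pi)*Ro.from_euler("z",np.pi)).as_matrix()
def rackpose(y,ax,h): # mm: along slope offset, tip height above plate
    c,s=.8660254,.5
    return world(RACK,[(-12.3+ax*c-h*s,y,37.9+ax*s+h*c)])[0],Rt(RACK[2],np.pi/6)
def nestpose(p,x,z,y=0): return world(p,[(x,y,z)])[0],Rt(p[2])
def delta(t):
    from station import telemetry
    o=telemetry.get_obs();R=Ro.from_euler("xyz",o["eef_rot"]).as_matrix()
    np.set_printoptions(precision=4,suppress=True)
    print("t",o["time_s"],"pos",o["ee_pos"],"rpy",o["eef_rot"],"F",o["force"],"w",o["grip_width"],o["grip_force"],"q",o["qpos"])
    print("target",t[0],"tool shift mm",R.T@(t[0]-o["ee_pos"])*1e3,"after turn mm",t[1].T@(t[0]-o["ee_pos"])*1e3,"turn",Ro.from_matrix(R.T@t[1]).as_rotvec())
E
python3 -c "
from h import *
print(Rt(0,np.pi/6));delta(rackpose(0,-5,120));delta(rackpose(0,-5,9))"
```

```text
[[-8.66025404e-01 -4.48251839e-17  5.00000000e-01]
 [-1.22464680e-16  1.00000000e+00 -1.22464680e-16]
 [-5.00000000e-01 -1.67289864e-16 -8.66025404e-01]]
t 0.1 pos [0.2246 0.5018 0.205 ] rpy [-3.1406 -0.      2.7208] F [-0.0687 -0.2821 -0.4896] w 0.09411846147219094 0.0 q [ 1.0834  0.3004  1.5215 -0.      1.3207 -0.0666]
target [0.538  0.0159 0.1393] tool shift mm [-484.6203 -315.4475   65.9195] after turn mm [-222.2796 -497.6327  204.1149] turn [-0.1211 -0.5145 -0.4484]
t 0.1 pos [0.2246 0.5018 0.205 ] rpy [-3.1406 -0.      2.7208] F [-0.0687 -0.2821 -0.4896] w 0.09411846147219094 0.0 q [ 1.0834  0.3004  1.5215 -0.      1.3207 -0.0666]
target [0.5935 0.018  0.0432] tool shift mm [-534.3743 -290.7523  162.022 ] after turn mm [-222.2796 -497.6327  315.1149] turn [-0.1211 -0.5145 -0.4484]
```

>>> carry_out([
  [[-10,-6.5,0,0,0,0,62],[-20,-13,0,0,0,0,62],[-30,-19.5,0,0,0,0,62],[-30,-19.5,0,0,0,0,62],[-30,-19.5,0,0,0,0,62],[-30,-19.5,0,0,0,0,62],[-30,-19.5,0,0,0,0,62],[-30,-19.5,0,0,0,0,62],[-30,-19.5,0,0,0,0,62],[-30,-19.5,0,0,0,0,62],[-30,-19.5,0,0,0,0,62],[-30,-19.5,0,0,0,0,62],[-30,-19.5,0,0,0,0,62],[-30,-19.5,0,0,0,0,62],[-30,-19.5,0,0,0,0,62],[-30,-19.5,0,0,0,0,62],[-20,-13,0,0,0,0,62],[-14,-9.5,0,0,0,0,62],[0,0,0,0,0,0,62]],
], squeeze=15)

```text
time_s: 1.68
ee_pos: [0.5383, 0.0137, 0.2049]
eef_rot: [-3.141, -0.0, 2.718]
force: [-0.6, 0.3, 0.5]
grip_width: 0.0621
grip_force: 0.0
```

>>> carry_out([
  [[0,0,0,-0.0135,-0.0572,-0.0498,62],[0,0,0,-0.0135,-0.0572,-0.0498,62],[0,0,0,-0.0135,-0.0572,-0.0498,62],[0,0,0,-0.0135,-0.0572,-0.0498,62],[0,0,0,-0.0135,-0.0572,-0.0498,62],[0,0,0,-0.0135,-0.0572,-0.0498,62],[0,0,0,-0.0135,-0.0572,-0.0498,62],[0,0,0,-0.0135,-0.0572,-0.0498,62],[0,0,0,-0.0135,-0.0572,-0.0498,62],[0,0,0,0,0,0,62],[0,0,0,0,0,0,62]],
])

```text
time_s: 2.6
ee_pos: [0.537, 0.0169, 0.2055]
eef_rot: [3.14, 0.523, -3.106]
force: [0.0, -0.1, -0.1]
grip_width: 0.0618
grip_force: 0.0
```

```bash
python3 -c "
from h import *
delta(rackpose(0,-5,90));delta(rackpose(0,-5,9))"
```

```text
t 2.6 pos [0.537  0.0169 0.2055] rpy [ 3.1395  0.523  -3.1058] F [ 0.0095 -0.1287 -0.1108] w 0.061821419232615166 0.0 q [-0.0626  0.0018  1.9526  0.0826  0.6682 -1.7211]
target [0.553  0.0164 0.1133] tool shift mm [32.1973 -1.18   87.841 ] after turn mm [32.2564 -1.0405 87.821 ] turn [ 0.0008 -0.0006 -0.0022]
t 2.6 pos [0.537  0.0169 0.2055] rpy [ 3.1395  0.523  -3.1058] F [ 0.0095 -0.1287 -0.1108] w 0.061821419232615166 0.0 q [-0.0626  0.0018  1.9526  0.0826  0.6682 -1.7211]
target [0.5935 0.018  0.0432] tool shift mm [ 32.145   -1.2424 168.8409] after turn mm [ 32.2564  -1.0405 168.821 ] turn [ 0.0008 -0.0006 -0.0022]
```

>>> carry_out([
  [[8,-0.3,15,0,0,0,62],[8,-0.3,20,0,0,0,62],[8,-0.3,20,0,0,0,62],[8,-0.3,20,0,0,0,62],[0,0,20,0,0,0,62],[0,0,18,0,0,0,62],[0,0,13,0,0,0,62],[0,0,0,0,0,0,62],[0,0,0,0,0,0,62]],
])

```text
time_s: 3.35
ee_pos: [0.5731, 0.0174, 0.08]
eef_rot: [3.139, 0.522, -3.105]
force: [-0.2, 0.1, -0.1]
grip_width: 0.0619
grip_force: 0.0
```

```bash
python3 - <<'E'
from h import *
from station import optics
import cv2
delta(rackpose(0,-5,9))
out=[]
for n,(x,y,w,h) in {"scene":(195,150,130,130),"top":(200,130,130,130)}.items():
    c=optics.camera(n);np.savez(n+"1.npz",**{k:np.array(v) for k,v in c.items()})
    out.append(cv2.resize(c["pixels"][y:y+h,x:x+w,::-1],(400,400),interpolation=cv2.INTER_CUBIC))
cv2.imwrite("pics/pre.png",cv2.resize(np.hstack(out),None,fx=1,fy=1))
E
```

```text
t 3.35 pos [0.5731 0.0174 0.08  ] rpy [ 3.1394  0.5222 -3.1048] F [-0.19    0.0523 -0.0836] w 0.061873733751648625 0.0 q [-0.0566  0.2771  1.9782  0.1354  0.3692 -1.7781]
target [0.5935 0.018  0.0432] tool shift mm [ 0.7156 -0.2389 42.0798] after turn mm [ 0.773  -0.1795 42.0791] turn [ 0.0014 -0.0014 -0.0014]
```

View pics/pre.png

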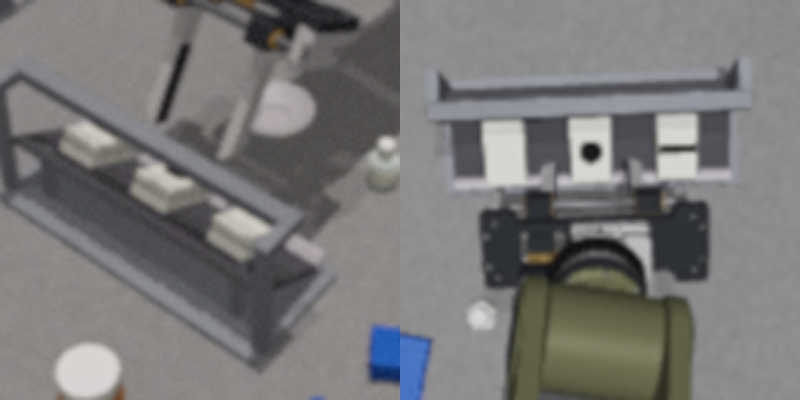

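The top view shows the fingertips at u=548 and 634 (midpoint 591), and the disc is also at u=591, so the gripper is centred. I'll descend.

>>> carry_out([
  [[0.5,0,8,0,0,0,62],[0,0,8,0,0,0,62],[0,0,8,0,0,0,62],[0,0,6,0,0,0,62],[0,0,5,0,0,0,62],[0,0,4,0,0,0,62],[0,0,3,0,0,0,62],[0,0,0,0,0,0,62],[0,0,0,0,0,0,62]],
])

```text
time_s: 4.2
ee_pos: [0.5937, 0.0179, 0.0437]
eef_rot: [3.14, 0.524, -3.104]
force: [-0.0, 0.9, 0.1]
grip_width: 0.0622
grip_force: 0.0
```

>>> carry_out([
  [[0,0,0,0,0,0,50],[0,0,0,0,0,0,46],[0,0,0,0,0,0,42],[0,0,0,0,0,0,40],[0,0,0,0,0,0,38],[0,0,0,0,0,0,36],[0,0,0,0,0,0,34],[0,0,0,0,0,0,30],[0,0,0,0,0,0,30]],
], squeeze=15)

```text
time_s: 4.95
ee_pos: [0.5937, 0.0179, 0.0438]
eef_rot: [3.14, 0.524, -3.104]
force: [-2.7, 0.5, 2.3]
grip_width: 0.0356
grip_force: 15.0
```

>>> carry_out([
  [[0,0,-2,0,0,0,30],[0,0,-4,0,0,0,30],[0,0,-8,0,0,0,30],[0,0,-12,0,0,0,30],[0,0,-15,0,0,0,30],[0,0,-15,0,0,0,30],[0,0,-15,0,0,0,30],[0,0,-15,0,0,0,30],[0,0,-15,0,0,0,30],[0,0,-15,0,0,0,30],[0,0,-10,0,0,0,30],[0,0,-4,0,0,0,30],[0,0,0,0,0,0,30]],
])

```text
time_s: 6.03
ee_pos: [0.5286, 0.0153, 0.1574]
eef_rot: [3.141, 0.526, -3.104]
force: [0.3, 0.1, 0.0]
grip_width: 0.0357
grip_force: 15.0
```

```bash
python3 - <<'E'
from h import *
delta(nestpose(READ,-40,100))
E
```

```text
t 6.0333 pos [0.5286 0.0153 0.1574] rpy [ 3.1405  0.5261 -3.1038] F [0.2948 0.0668 0.0005] w 0.035729416986350196 14.999009817838669 q [-0.0682  0.0475  2.0314  0.1054  0.5415 -1.7529]
target [ 0.4167 -0.3297  0.1   ] tool shift mm [ 136.7768 -340.5281  -13.4007] after turn mm [ 118.272  -342.8731   57.4162] turn [0.0061 0.5261 0.019 ]
```

>>> carry_out([
  [[0,0,-2,0.0008,0.0752,0.0027,30],[0,0,0,0.0008,0.0752,0.0027,30],[0,0,0,0.0008,0.0752,0.0027,30],[0,0,0,0.0008,0.0752,0.0027,30],[0,0,0,0.0008,0.0752,0.0027,30],[0,0,0,0.0008,0.0752,0.0027,30],[0,0,0,0.0008,0.0752,0.0027,30],[5,-14,0,0,0,0,30],[10,-28,0,0,0,0,30],[10,-28,0,0,0,0,30],[10,-28,0,0,0,0,30],[10,-28,0,0,0,0,30],[10,-28,0,0,0,0,30],[10,-28,0,0,0,0,30]],
])

```text
time_s: 7.2
ee_pos: [0.4654, -0.1692, 0.1573]
eef_rot: [3.141, -0.003, -3.123]
force: [0.0, -0.2, -0.4]
grip_width: 0.036
grip_force: 15.0
```

>>> carry_out([
  [[10,-28,0,0,0,0,30],[10,-28,0,0,0,0,30],[10,-28,0,0,0,0,30],[10,-28,10,0,0,0,30],[8,-28,15,0,0,0,30],[6,-20,15,0,0,0,30],[0,0,15,0,0,0,30],[0,0,0,0,0,0,30],[0,0,0,0,0,0,30]],
])

```text
time_s: 7.95
ee_pos: [0.4148, -0.3285, 0.1022]
eef_rot: [3.139, -0.004, -3.123]
force: [0.3, -0.7, 0.1]
grip_width: 0.036
grip_force: 15.0
```

```bash
python3 - <<'E'
from h import *
delta(nestpose(READ,-40,60))
E
```

```text
t 7.95 pos [ 0.4148 -0.3285  0.1022] rpy [ 3.1394 -0.0036 -3.123 ] F [ 0.3279 -0.7232  0.0665] w 0.03601171932712906 14.998985677957535 q [-0.7387  0.3663  1.6885 -0.001   1.091  -2.3277]
target [ 0.4167 -0.3297  0.06  ] tool shift mm [-2.0469 -1.3248 42.215 ] after turn mm [-1.8961 -1.2318 42.2249] turn [ 0.0022 -0.0036  0.    ]
```

>>> carry_out([
  [[-1,-0.6,15,0,0,0,30],[-1,-0.7,18,0,-0.0036,0,30],[0,0,14,0,0,0,30],[0,0,8,0,0,0,30],[0,0,0,0,0,0,30],[0,0,0,0,0,0,30]],
])

```text
time_s: 8.45
ee_pos: [0.4176, -0.33, 0.0488]
eef_rot: [3.141, 0.002, -3.122]
force: [0.2, 0.2, -1.0]
grip_width: 0.0356
grip_force: 15.0
```

```bash
python3 - <<'E'
from h import *
from station import optics
import cv2
delta(nestpose(READ,-40,15))
out=[]
for n,(x,y,w,h) in {"scene":(160,115,80,80),"top":(345,175,80,80)}.items():
    c=optics.camera(n);np.savez(n+"2.npz",**{k:np.array(v) for k,v in c.items()})
    out.append(cv2.resize(c["pixels"][y:y+h,x:x+w,::-1],(400,400),interpolation=cv2.INTER_CUBIC))
cv2.imwrite("pics/rd.png",np.hstack(out))
E
```

```text
t 8.45 pos [ 0.4176 -0.33    0.0488] rpy [ 3.1413  0.002  -3.1221] F [ 0.2397  0.1816 -0.9627] w 0.03561973042530126 14.998998194932938 q [-0.7384  0.4455  1.7199  0.0019  0.975  -2.3298]
target [ 0.4167 -0.3297  0.015 ] tool shift mm [ 0.9077  0.2774 33.8074] after turn mm [ 0.841   0.2851 33.809 ] turn [0.0003 0.002  0.0009]
```

View pics/rd.png

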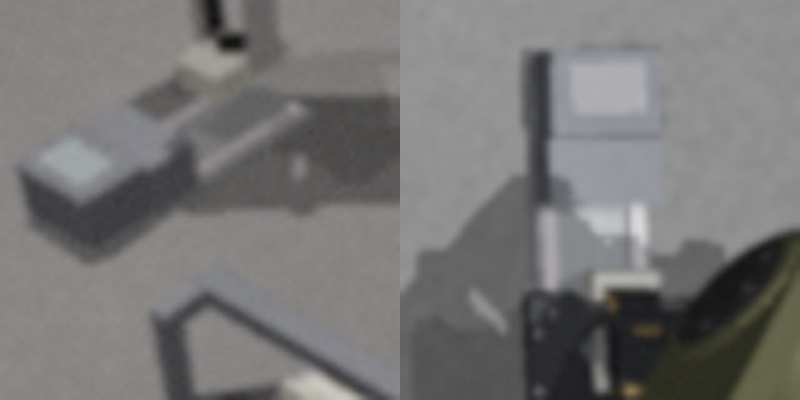

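The cassette's front end in the top view spans u 592–660 at v≈270, and the rails run from about 547 to 637. In the scene view the cassette is at (180–247, 40–95). I'll compare this with projections to correct the lateral aim.

```bash
python3 - <<'E'
from h import *
np.set_printoptions(precision=1,suppress=True)
T,S=cam("top"),cam("scene")
def dt(p,tx=345,ty=175,o=400): return (proj(p,T)+.5-[tx,ty])*5+[o,0]
def ds(p): return (proj(p,S)+.5-[160,115])*5
p=np.array([.4176,-.33,.0195])
C=world([.4176,-.33,.0195],[(37,18,61.8),(37,-18,61.8),(-27,18,61.8),(-27,-18,61.8),(37,18,39.8),(37,-18,39.8)])
print("cass top/scene\n",np.c_[dt(C),ds(C)])
H=world(READ,[(32,31,40),(32,-31,40),(70,31,40),(70,-31,40),(120,31,46),(120,-31,46),(-60,31,12),(-60,-31,12),(32,31,12),(32,-31,12)])
print("reader\n",np.c_[dt(H),ds(H)])
E
```

```text
cass top/scene
 [[590.9 271.6 215.7  78. ]
 [657.8 270.4 175.6  57. ]
 [595.6 390.3 288.9  33. ]
 [662.8 389.3 249.   13.2]
 [578.7 269.9 219.7 107.5]
 [644.2 268.8 180.1  86.3]]
reader
 [[552.4 208.6 194.2 140.6]
 [665.  206.7 125.9 103. ]
 [549.8 140.3 147.8 170. ]
 [662.2 138.3  79.5 130.9]
 [549.6  50.1  82.4 202.2]
 [662.2  47.9  13.9 161.2]
 [544.3 370.6 303.5 109.9]
 [654.6 369.  236.5  75.1]
 [538.3 208.2 199.7 177.3]
 [648.  206.3 132.4 139.3]]
```

```bash
python3 - <<'E'
import numpy as np,cv2
a=np.load("scene2.npz")["pixels"][120:165,160:225,::-1];b=np.load("top2.npz")["pixels"][180:235,365:405,::-1]
a=cv2.resize(a,None,fx=7,fy=7,interpolation=cv2.INTER_CUBIC);b=cv2.resize(b,None,fx=8,fy=8,interpolation=cv2.INTER_CUBIC)
o=np.zeros((440,800,3),np.uint8);o[:315,:455]=a;o[:440,470:790]=b;o=np.clip(o.astype(float)*1.5,0,255).astype(np.uint8)
cv2.imwrite("pics/rd2.png",o)
E
```

```text
(no output)
```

View pics/rd2.png

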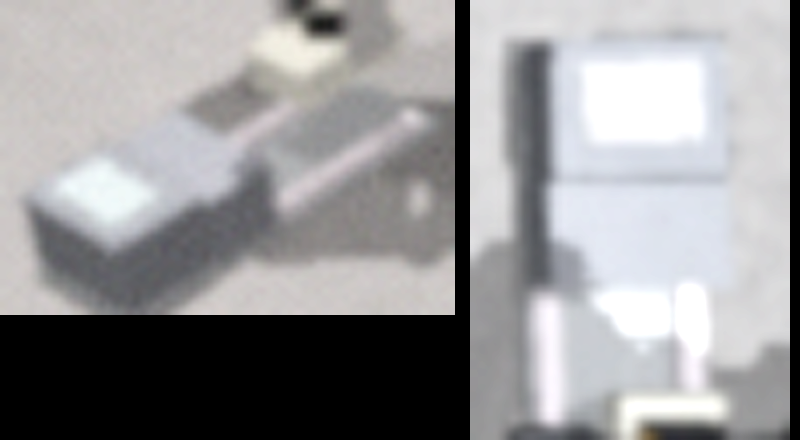

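>>> carry_out([
  [[0,1.5,5,0,0,0,30],[0,0,7,0,0,0,30],[0,0,7,0,0,0,30],[0,0,5,0,0,0,30],[0,0,3,0,0,0,30],[0,0,2,0,0,0,30],[0,0,0,0,0,0,30],[0,0,0,0,0,0,30]],
])

```text
time_s: 9.22
ee_pos: [0.4171, -0.3286, 0.019]
eef_rot: [3.141, 0.002, -3.123]
force: [0.3, -0.2, -0.1]
grip_width: 0.0358
grip_force: 15.0
```

>>> carry_out([
  [[0,0,1,0,0,0,30],[0,0,1,0,0,0,30],[0,0,0.5,0,0,0,30],[0,0,0.5,0,0,0,30],[0,0,0,0,0,0,30]],
])

```text
time_s: 9.63
ee_pos: [0.4171, -0.3286, 0.016]
eef_rot: [3.141, 0.002, -3.123]
force: [-0.5, 0.0, -0.7]
grip_width: 0.0359
grip_force: 15.0
```

>>> carry_out([
  [[0,0,0.5,0,0,0,30],[0,0,0.5,0,0,0,30],[0,0,0,0,0,0,30]],
])

```text
time_s: 9.88
ee_pos: [0.4172, -0.3287, 0.0155]
eef_rot: [3.141, 0.002, -3.123]
force: [-1.6, 1.8, 5.5]
grip_width: 0.0363
grip_force: 15.0
```

>>> carry_out([
  [[0,0,0.4,0,0,0,30],[0,0,0,0,0,0,30]],
])

```text
time_s: 10.05
ee_pos: [0.4172, -0.3287, 0.0154]
eef_rot: [3.141, 0.002, -3.123]
force: [-4.2, 3.1, 11.0]
grip_width: 0.0361
grip_force: 15.0
```

>>> carry_out([
  [[0,0,-0.9,0,0,0,30],[-2,0,0,0,0,0,30],[-4,0,0,0,0,0,30],[-5,0,0,0,0,0,30],[-5,0,0,0,0,0,30],[-3,0,0,0,0,0,30],[-1,0,0,0,0,0,30],[0,0,0,0,0,0,30]],
])

```text
time_s: 10.72
ee_pos: [0.4374, -0.3282, 0.0155]
eef_rot: [3.141, 0.002, -3.122]
force: [0.2, 0.6, 0.1]
grip_width: 0.0359
grip_force: 15.0
```

>>> carry_out([
  [[-3,0,0,0,0,0,30],[-4,0,0,0,0,0,30],[-4,0,0,0,0,0,30],[-3,0,0,0,0,0,30],[-1,0,0,0,0,0,30],[0,0,0,0,0,0,30]],
])

```text
time_s: 11.22
ee_pos: [0.4523, -0.3279, 0.0155]
eef_rot: [3.141, 0.001, -3.122]
force: [0.8, 0.1, -0.4]
grip_width: 0.036
grip_force: 15.0
```

>>> carry_out([
  [[-2,0,0,0,0,0,30],[-2,0,0,0,0,0,30],[-1.5,0,0,0,0,0,30],[0,0,0,0,0,0,30]],
])

```text
time_s: 11.55
ee_pos: [0.4578, -0.3279, 0.0156]
eef_rot: [3.141, 0.002, -3.123]
force: [-0.3, 0.7, -1.0]
grip_width: 0.036
grip_force: 15.0
```

>>> carry_out([
  [[-1,0,0,0,0,0,30],[-1,0,0,0,0,0,30],[-1,0,0,0,0,0,30],[0,0,0,0,0,0,30]],
])

```text
time_s: 11.88
ee_pos: [0.4606, -0.3278, 0.0156]
eef_rot: [3.141, 0.001, -3.123]
force: [-0.8, -0.3, -0.2]
grip_width: 0.0358
grip_force: 15.0
```

>>> carry_out([
  [[-1,0,0,0,0,0,30],[-1,0,0,0,0,0,30],[0,0,0,0,0,0,30]],
])

```text
time_s: 12.13
ee_pos: [0.4625, -0.3278, 0.0156]
eef_rot: [3.141, 0.001, -3.123]
force: [-2.6, -1.5, 0.9]
grip_width: 0.0357
grip_force: 15.0
```

>>> carry_out([
  [[-1,0,0,0,0,0,30],[-1,0,0,0,0,0,30],[0,0,0,0,0,0,30]],
])

```text
time_s: 12.38
ee_pos: [0.4646, -0.3277, 0.0156]
eef_rot: [3.141, 0.001, -3.123]
force: [-4.1, -0.5, 0.0]
grip_width: 0.0356
grip_force: 15.0
```

>>> carry_out([
  [[-1,0,0,0,0,0,30],[-1,0,0,0,0,0,30],[0,0,0,0,0,0,30]],
])

```text
time_s: 12.63
ee_pos: [0.4665, -0.3277, 0.0155]
eef_rot: [3.141, 0.001, -3.123]
force: [-5.0, -1.3, 0.7]
grip_width: 0.0354
grip_force: 15.0
```

>>> carry_out([
  [[-1,0,0,0,0,0,30],[0,0,0,0,0,0,30],[0,0,0,0,0,0,30]],
])

```text
time_s: 12.88
ee_pos: [0.4668, -0.3277, 0.0155]
eef_rot: [3.14, -0.0, -3.123]
force: [-10.1, -0.5, 2.9]
grip_width: 0.0359
grip_force: 15.0
```

The force rose to 10 N at the stop, against 5.5 N for the spring, so the contact is fully in. I'll hold briefly, ease back, release and lift.

>>> carry_out([
  [[0,0,0,0,0,0,30],[0,0,0,0,0,0,30],[0,0,0,0,0,0,30],[0.5,0,0,0,0,0,30],[1,0,0,0,0,0,30],[1,0,0,0,0,0,30],[1,0,0,0,0,0,30],[0,0,0,0,0,0,30],[0,0,0,0,0,0,38],[0,0,0,0,0,0,42],[0,0,0,0,0,0,48],[0,0,0,0,0,0,56],[0,0,0,0,0,0,62],[0,0,0,0,0,0,62]],
])

```text
time_s: 14.05
ee_pos: [0.4642, -0.3277, 0.0156]
eef_rot: [3.141, 0.002, -3.123]
force: [0.1, -0.3, 0.1]
grip_width: 0.0613
grip_force: 0.0
```

>>> carry_out([
  [[0,0,-4,0,0,0,62],[0,0,-10,0,0,0,62],[0,0,-20,0,0,0,62],[0,0,-30,0,0,0,62],[0,0,-35,0,0,0,62],[0,0,-35,0,0,0,62],[0,0,-35,0,0,0,62],[0,0,-20,0,0,0,62],[-8,20,0,0,0,0,62],[-8,30,0,0,0,0,62],[-8,30,0,0,0,0,62],[-8,30,0,0,0,0,62],[-8,30,0,0,0,0,62],[-8,30,0,0,0,0,62],[-8,30,0,0,0,0,62],[-8,25,0,0,0,0,62],[0,0,0,0,0,0,62],[0,0,0,0,0,0,62]],
])

```text
time_s: 15.55
ee_pos: [0.5237, -0.1008, 0.2057]
eef_rot: [3.141, 0.002, -3.121]
force: [0.3, -0.9, -0.0]
grip_width: 0.0619
grip_force: 0.0
```

```bash
python3 - <<'E'
from h import *
from station import optics
import cv2
delta(rackpose(-78,-5,150));delta(rackpose(-78,-5,9))
out=[]
for n,(x,y,w,h) in {"scene":(160,115,80,80),"top":(345,175,80,80)}.items():
    c=optics.camera(n);out.append(cv2.resize(c["pixels"][y:y+h,x:x+w,::-1],(400,400),interpolation=cv2.INTER_CUBIC))
cv2.imwrite("pics/rd3.png",np.hstack(out))
E
```

```text
t 15.55 pos [ 0.5237 -0.1008  0.2057] rpy [ 3.1412  0.0024 -3.1206] F [ 0.3058 -0.8958 -0.0092] w 0.06193959833816585 0.0 q [-0.2593  0.2612  1.5699  0.001   1.3084 -1.8514]
target [ 0.526  -0.0627  0.1653] tool shift mm [-3.05   38.0425 40.4258] after turn mm [16.9065 37.9969 36.8943] turn [-0.0042 -0.5212 -0.0171]
t 15.55 pos [ 0.5237 -0.1008  0.2057] rpy [ 3.1412  0.0024 -3.1206] F [ 0.3058 -0.8958 -0.0092] w 0.06193959833816585 0.0 q [-0.2593  0.2612  1.5699  0.001   1.3084 -1.8514]
target [ 0.5965 -0.06    0.0432] tool shift mm [-73.251   39.2222 162.7019] after turn mm [ 16.9065  37.9969 177.8943] turn [-0.0042 -0.5212 -0.0171]
```

View pics/rd3.png

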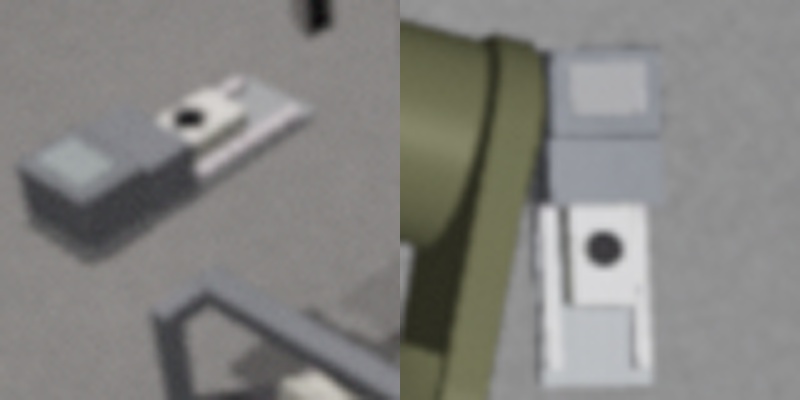

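The disc cassette lies flat in the channel with its disc at (603,248) in the top view and its end under the hood (edge at v≈203). Next I'll fetch the bar cassette.

>>> carry_out([
  [[0,0,0,-0.0006,-0.0745,-0.0024,62],[0,0,0,-0.0006,-0.0745,-0.0024,62],[0,0,0,-0.0006,-0.0745,-0.0024,62],[0,0,0,-0.0006,-0.0745,-0.0024,62],[0,0,0,-0.0006,-0.0745,-0.0024,62],[0,0,0,-0.0006,-0.0745,-0.0024,62],[0,0,0,-0.0006,-0.0745,-0.0024,62],[5,10,10,0,0,0,62],[7,16,15,0,0,0,62],[5,12,20,0,0,0,62],[0,0,20,0,0,0,62],[0,0,20,0,0,0,62],[0,0,20,0,0,0,62],[0,0,12,0,0,0,62],[0,0,8,0,0,0,62],[0,0,0,0,0,0,62],[0,0,0,0,0,0,62]],
])

```text
time_s: 17.07
ee_pos: [0.5697, -0.0626, 0.0883]
eef_rot: [3.141, 0.523, -3.107]
force: [-0.4, 0.3, -0.2]
grip_width: 0.062
grip_force: 0.0
```

```bash
python3 -c "
from h import *
delta(rackpose(-78,-5,9))"
```

```text
t 17.0667 pos [ 0.5697 -0.0626  0.0883] rpy [ 3.1412  0.5229 -3.1066] F [-0.4011  0.2961 -0.1928] w 0.06199129530654075 0.0 q [-0.2372  0.2647  1.9697  0.3353  0.4215 -2.1159]
target [ 0.5965 -0.06    0.0432] tool shift mm [-0.7061  1.6627 52.4948] after turn mm [-0.6756  1.5907 52.4974] turn [-0.0013 -0.0007 -0.0029]
```

>>> carry_out([
  [[-0.5,2,8,0,0,-0.003,62],[0,0,10,0,0,0,62],[0,0,10,0,0,0,62],[0,0,9,0,0,0,62],[0,0,7,0,0,0,62],[0,0,5,0,0,0,62],[0,0,3,0,0,0,62],[0,0,0,0,0,0,62],[0,0,0,0,0,0,62]],
])

```text
time_s: 17.82
ee_pos: [0.5962, -0.059, 0.0434]
eef_rot: [-3.14, 0.523, -3.102]
force: [-1.1, -0.5, 0.2]
grip_width: 0.062
grip_force: 0.0
```

>>> carry_out([
  [[0,0,0,0,0,0,50],[0,0,0,0,0,0,46],[0,0,0,0,0,0,42],[0,0,0,0,0,0,40],[0,0,0,0,0,0,38],[0,0,0,0,0,0,36],[0,0,0,0,0,0,34],[0,0,0,0,0,0,30],[0,0,0,0,0,0,30]],
])

```text
time_s: 18.57
ee_pos: [0.5962, -0.059, 0.0433]
eef_rot: [-3.14, 0.523, -3.102]
force: [-2.2, 0.2, 1.5]
grip_width: 0.0358
grip_force: 15.0
```

>>> carry_out([
  [[0,0,-2,0,0,0,30],[0,0,-4,0,0,0,30],[0,0,-8,0,0,0,30],[0,0,-12,0,0,0,30],[0,0,-15,0,0,0,30],[0,0,-15,0,0,0,30],[0,0,-15,0,0,0,30],[0,0,-15,0,0,0,30],[0,0,-15,0,0,0,30],[0,0,-15,0,0,0,30],[0,0,-15,0,0,0,30],[0,0,-15,0,0,0,30],[0,0,-8,0,0,0,30],[0,0,-4,0,0,0,30],[0,0,0,0,0,0,30]],
])

```text
time_s: 19.82
ee_pos: [0.5172, -0.062, 0.1809]
eef_rot: [-3.14, 0.524, -3.102]
force: [0.3, -0.7, 0.2]
grip_width: 0.036
grip_force: 15.0
```

```bash
python3 -c "
from h import *
delta(nestpose(NEST,-5,100,1))"
```

```text
t 19.8167 pos [ 0.5172 -0.062   0.1809] rpy [-3.1398  0.5243 -3.1023] F [ 0.341  -0.7441  0.1672] w 0.035983961635566976 14.999994188547134 q [-0.2678 -0.0001  2.0176  0.2547  0.6355 -2.0452]
target [0.4647 0.3244 0.1   ] tool shift mm [ 72.7498 388.2233  50.712 ] after turn mm [ 29.4682 388.7973  80.9314] turn [-0.007   0.5243 -0.02  ]
```

>>> carry_out([
  [[0,0,0,-0.001,0.0749,-0.0029,30],[0,0,0,-0.001,0.0749,-0.0029,30],[0,0,0,-0.001,0.0749,-0.0029,30],[0,0,0,-0.001,0.0749,-0.0029,30],[0,0,0,-0.001,0.0749,-0.0029,30],[0,0,0,-0.001,0.0749,-0.0029,30],[0,0,0,-0.001,0.0749,-0.0029,30],[1,14,0,0,0,0,30],[2,28,0,0,0,0,30],[2,30,0,0,0,0,30],[2,30,0,0,0,0,30],[2,30,0,0,0,0,30],[2,30,0,0,0,0,30],[2,30,0,0,0,0,30],[2,30,0,0,0,0,30],[2,30,0,0,0,0,30],[2,30,0,0,0,0,30]],
])

```text
time_s: 21.23
ee_pos: [0.481, 0.22, 0.1793]
eef_rot: [3.142, -0.003, -3.082]
force: [1.2, -0.0, -0.6]
grip_width: 0.036
grip_force: 15.0
```

>>> carry_out([
  [[2,30,0,0,0,0,30],[2,30,0,0,0,0,30],[2,26,15,0,0,0,30],[2,14,20,0,0,0,30],[2,7,20,0,0,0,30],[0,0,20,0,0,0,30],[0,0,15,0,0,0,30],[0,0,10,0,0,0,30],[0,0,0,0,0,0,30],[0,0,0,0,0,0,30]],
])

```text
time_s: 22.07
ee_pos: [0.465, 0.3247, 0.08]
eef_rot: [-3.142, -0.002, -3.082]
force: [0.2, -0.2, 1.0]
grip_width: 0.036
grip_force: 15.0
```

```bash
python3 - <<'E'
from h import *
from station import optics
import cv2
delta(nestpose(NEST,-5,15,1))
out=[]
for n,(x,y,w,h) in {"scene":(345,205,80,80),"top":(125,180,80,80)}.items():
    c=optics.camera(n);out.append(cv2.resize(c["pixels"][y:y+h,x:x+w,::-1],(400,400),interpolation=cv2.INTER_CUBIC))
cv2.imwrite("pics/ne.png",np.hstack(out))
E
```

```text
t 22.0667 pos [0.465  0.3247 0.08  ] rpy [-3.1416 -0.002  -3.0819] F [ 0.1994 -0.1851  0.953 ] w 0.03602125122607549 14.999915063381195 q [ 0.5445  0.4701  1.5961  0.001   1.0773 -1.0865]
target [0.4647 0.3244 0.015 ] tool shift mm [ 0.1289 -0.2502 65.0465] after turn mm [ 0.2617 -0.2524 65.0461] turn [-0.     -0.002   0.0004]
```

View pics/ne.png

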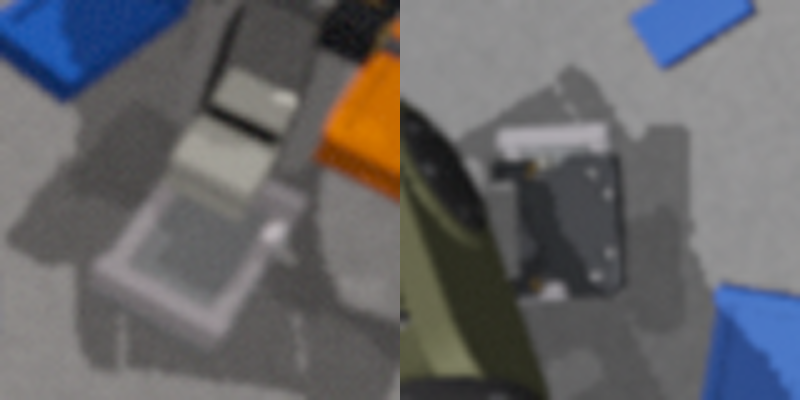

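The bar cassette hangs over the white nest and is aligned with it. I'll lower it gently, checking the force.

>>> carry_out([
  [[0,0,10,0,-0.002,0,30],[0,0,14,0,0,0,30],[0,0,14,0,0,0,30],[0,0,10,0,0,0,30],[0,0,7,0,0,0,30],[0,0,4,0,0,0,30],[0,0,2,0,0,0,30],[0,0,1,0,0,0,30],[0,0,0,0,0,0,30]],
])

```text
time_s: 22.92
ee_pos: [0.4652, 0.3249, 0.0186]
eef_rot: [3.141, 0.001, -3.082]
force: [-0.1, -0.4, -1.1]
grip_width: 0.0356
grip_force: 15.0
```

>>> carry_out([
  [[0,0,1,0,0,0,30],[0,0,0.5,0,0,0,30],[0,0,0,0,0,0,30]],
])

```text
time_s: 23.17
ee_pos: [0.4651, 0.3248, 0.017]
eef_rot: [3.141, 0.001, -3.082]
force: [-0.7, 0.5, 0.1]
grip_width: 0.0355
grip_force: 15.0
```

>>> carry_out([
  [[0,0,0.5,0,0,0,30],[0,0,0.5,0,0,0,30],[0,0,0,0,0,0,30]],
])

```text
time_s: 23.42
ee_pos: [0.465, 0.3247, 0.0158]
eef_rot: [3.141, 0.001, -3.082]
force: [-0.5, -0.7, -0.3]
grip_width: 0.0361
grip_force: 15.0
```

>>> carry_out([
  [[0,0,0.5,0,0,0,30],[0,0,0,0,0,0,30]],
])

```text
time_s: 23.58
ee_pos: [0.465, 0.3248, 0.0153]
eef_rot: [3.141, 0.001, -3.082]
force: [-0.3, -0.6, 0.2]
grip_width: 0.0359
grip_force: 15.0
```

>>> carry_out([
  [[0,0,0.4,0,0,0,30],[0,0,0,0,0,0,30]],
])

```text
time_s: 23.75
ee_pos: [0.4651, 0.3248, 0.0153]
eef_rot: [3.141, 0.001, -3.082]
force: [-2.6, -1.8, 5.0]
grip_width: 0.0359
grip_force: 15.0
```

>>> carry_out([
  [[0,0,0.3,0,0,0,30],[0,0,0,0,0,0,30]],
])

```text
time_s: 23.92
ee_pos: [0.465, 0.3248, 0.0152]
eef_rot: [3.141, 0.001, -3.082]
force: [-2.6, -1.7, 8.1]
grip_width: 0.0359
grip_force: 15.0
```

The cassette is on the floor of the nest. I'll ease off, open, lift and go clear.

>>> carry_out([
  [[0,0,-0.6,0,0,0,30],[0,0,0,0,0,0,38],[0,0,0,0,0,0,42],[0,0,0,0,0,0,48],[0,0,0,0,0,0,56],[0,0,0,0,0,0,62],[0,0,0,0,0,0,62],[0,0,-4,0,0,0,62],[0,0,-10,0,0,0,62],[0,0,-20,0,0,0,62],[0,0,-30,0,0,0,62],[0,0,-35,0,0,0,62],[0,0,-35,0,0,0,62],[0,0,-30,0,0,0,62],[0,0,-20,0,0,0,62],[20,0,0,0,0,0,62],[30,0,0,0,0,0,62],[30,0,0,0,0,0,62],[20,0,0,0,0,0,62],[0,0,0,0,0,0,62]],
])

```text
time_s: 25.58
ee_pos: [0.3624, 0.3186, 0.2004]
eef_rot: [3.141, 0.001, -3.08]
force: [-0.5, -0.8, 0.1]
grip_width: 0.0621
grip_force: 0.0
```

```bash
python3 - <<'E'
from h import *
from station import optics
import cv2
np.set_printoptions(precision=1,suppress=True)
c=optics.camera("top");g=cv2.cvtColor(c["pixels"],cv2.COLOR_RGB2GRAY).astype(int);T=cam("top")
# dark tag centroids vs predictions, in mm at tag height
for nm,p in (("bar",NEST),("disc",READ)):
    q=proj(world(p,[((0 if nm=="bar" else 10),0,31)]),T)[0];x,y=np.round(q).astype(int)
    w=g[y-12:y+13,x-8:x+9];m=w<80;v,u=np.nonzero(m)
    print(nm,"pred",q,"n",m.sum(),"centroid",u.mean()+x-8 if m.any() else 0,v.mean()+y-12 if m.any() else 0)
    print(w[::2])
E
```

```text
bar pred [154.2 222.3] n 0 centroid 0 0
[[193 203 188 173 174 176 175 172 172 174 175 176 176 175 170 167 184]
 [198 211 210 208 206 206 205 205 206 206 206 206 207 201 162 127 165]
 [197 211 212 212 212 212 212 212 212 212 212 212 213 208 175 137 163]
 [192 209 212 212 212 212 212 212 212 212 212 212 213 208 181 141 156]
 [187 207 211 211 212 212 212 212 212 212 213 213 213 210 186 142 147]
 [188 206 208 205 205 205 204 202 200 200 200 198 196 196 193 155 140]
 [182 201 181 137 108 104 102  93  89  90  90  84  80 119 170 149 138]
 [177 199 187 170 170 173 173 170 165 179 187 188 192 200 192 149 133]
 [179 200 197 206 211 204 190 182 178 180 182 185 200 211 206 162 134]
 [172 200 206 208 203 192 179 173 173 173 174 174 180 196 195 153 129]
 [167 196 194 184 178 181 186 187 179 175 174 174 175 175 168 133 109]
 [149 166 167 172 173 175 183 194 191 179 174 175 175 173 166 133 112]
 [116 151 161 153 138 133 132 133 137 133 138 154 157 148 141 134 130]]
disc pred [385.5 223.9] n 24 centroid 385.3333333333333 224.125
[[150 151 151 151 149 150 150 150 148 148 148 148 148 146 146 146 147]
 
[... 151 characters left out ...]
211 213 212 212 212 212 213 212 212 212 210 207 207 197 166]
 [137 194 211 212 210 202 196 194 195 199 207 211 211 209 211 205 174]
 [124 178 204 201 165 112  74  62  69  92 139 187 207 211 211 206 174]
 [125 179 201 181 124  71  61  60  60  58  73 137 195 211 212 206 173]
 [125 175 204 200 154  96  65  61  60  67 102 161 200 211 212 207 180]
 [124 174 204 211 206 192 171 158 158 174 197 209 212 212 212 207 181]
 [123 170 203 211 212 212 212 212 212 212 212 211 211 211 211 207 182]
 [121 166 201 211 212 211 211 211 211 211 211 211 211 207 198 200 186]
 [121 159 199 210 211 211 210 210 211 210 210 210 211 208 204 204 189]
 [167 167 179 181 180 178 179 178 177 177 178 181 182 179 199 207 189]]
```

Both tags are where they should be: the bar tag is centred in the nest and the disc is at reader x≈10. I'll hand in.

```bash
python3 -c "
from station import ctrl
print(ctrl.hand_in())"
```

```text
the job is handed in; nothing more can be done
None
```

The job is handed in (no verdict came back): the disc cassette was pushed in to the contact's stop (10 N measured) and lies in the reader with its end under the hood, the bar cassette lies in the reject nest, and the untagged one was left in the rack.

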